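Turn over a clamp base beneath a low shelf

ROBOT

A 6-joint arm with a two-finger parallel gripper is mounted at the origin on the work surface. World frame = base frame: x ahead of the robot, y to its left, z up, the work surface at z = 0. Lengths are in m, angles in degrees, forces in N, time in s.
With the tool pointing down it reaches from about 0.35 to 0.875 m from the base axis. Payload 4.2 kg.
Tool frame: the origin (TCP) lies midway between the tips of the shut fingers; the grasp point (between the pads) lies r.grasp_offset behind it (r.grasp_offset is the distance from the TCP to the grasp point, in m); z points along the fingers, y is the direction in which the jaws open and shut (so a half turn about z gives the same grasp; the last joint's range is limited). The gripper opens to 87 mm and grips with 3 to 60 N. Pads are 19 mm wide; open, the fingers measure 117 mm over their backs; the gripper's body (75 mm by 190 mm) begins 51 mm behind the grasp point.
Start: joints at [87.067, 22.042, 0.453, 0, -68.411, -14.817], TCP at [0.191, 0.595, 0.223] pointing down, gripper open.
Joint ranges: [-179.83, 179.83], [-69.29, 118.12], [-61.27, 80.66], [-181.25, 117.63], [-171.15, -9.14], [-177.46, 177.46]. Speed limits (degrees/s): [159.86, 159.86, 180, 180, 180, 180].

INTERFACE

Orientations are given as a 3x3 rotation matrix whose columns are the frame's x, y, z axes.
In Python, from station import sense, optics, r gives the robot as it stands. The module is installed in compiled form; this text tells all that it offers.
- The arm moves only by the tool servo_tool, never from a script. Its argument "deltas" is a list of rows, each an object with "slide": the shift along the tool's x, y, z in units of 25 mm (1.0 is 25 mm), a list of three; "spin": the turn about the tool's z in units of 8 degrees (1.0 is 8 degrees). A call has 1 to 10 rows; each row shifts and turns the pose as measured when the row begins, along the tool's axes as they then stand; what a row does not reach is not made up. A row lasts 1/10 s, in which the tool goes at most 50 mm and 8.59 degrees, less where a joint would pass 70% of its speed; a pose out of reach is approached as far as the arm can. A call is refused whole if a number of a shift passes 1 or a number of a turn 1, either way. A call with a gripper value outside its range is refused whole. "gripper" is the closure in counts, from 0 (fully open) to 255 (shut), set as the call begins (left out, the last holds). The fingers move at their own pace and stop on an object; the grip force is fixed at half the most. Time passes only in rows, so rows that do not move let the fingers close. It gives the time, the measured TCP pose, the force and the opening at its end, in the units of the state.
- sense(): the state, without advancing time (a new reading comes with each control period).
- optics.capture(name): name is "scene" or "side" or "wrist"; returns a dict with "frame" (420x560x3 uint8, red, green, blue), "camera_matrix" (3x3 intrinsics, pixels), "eye" and "rotation" of the camera in the world. Camera axes: x right, y down, z forward; pixel columns grow to the right and rows downward; lengths in m; the calibration is good to about 2 mm. A picture is of the moment at which its call begins. There is no depth.
- r.finish_job(): hands the job in, once; it reports no verdict.
The state is a dict: "time_s": time; "joints": joint angles; "joint_velocities": joint speeds; "effort": joint torques, N m; "tcp_pos": TCP position; "ee_rot": TCP orientation; "wrist_force": force on the tool from outside, world axes, zero at the start; "moment": the same for the moment, N m; "gripper_width": opening from 0.0 (shut) to 1.0 (fully open).
Only numpy, scipy, OpenCV 4.12 (cv2) and the standard library are available. Lean on these libraries where they do the work, as an engineer would, in place of code of your own. Each camera call takes 0.05 s, during which the arm holds its last target.

TASK

Take the lifter from its mat and use its rod to tip the aluminium clamp base over, beneath the low wire shelf where it lies, so that it ends lying flat on the bench, still beneath the shelf, with its boss upwards. Do not draw it out from under the shelf or knock the shelf, and leave the other things where they are. Then stand the lifter's handle block back on the mat and let go.

Things in the scene. Friction and masses are not known exactly. Their poses are not given: they have to be found in the camera images.
- base_c (a point): Clamp base, loose, bare aluminium, 0.18 kg: flange plate 110 x 100 x 6 mm (own x, y, z) with a block boss 80 x 50 x 28 mm centred on its -z face. Point: its centre, 17 mm from either face. Starts boss down (own z up) on the bench, so both 110 mm flange edges overhang the boss by 25 mm with a 28 mm high gap below. Own x within 0.15 rad of the shelf's x. Tipped over a long edge it lands about 100 mm aside.
- lifter_c (a point): Lifter, 0.16 kg: black handle block 90 x 28 x 50 mm (own x, y, z) with a steel rod, 8 mm diameter, standing out 180 mm from its +x face. Point: centre of the block, 25 mm above its flat underside; the rod's axis runs along +x, 18 mm below this point, from 45 to 225 mm ahead of it. Starts standing on the mat; gripped across its 28 mm width.
- shelf: Low wire shelf, fixed. Origin: centre of its footprint on the bench, z up. Deck 180 mm deep (own x, +-90) and 400 mm long (own y, +-200): 7 wires along y, underside 122 mm, top 128 mm up. Legs 10 mm thick at x +-90, y +-195, an end rail (underside 114 mm up) at y +-195; all sides open. Its -x long side faces the mat. The clamp base stands up to 55 mm off the middle in y: room to tip it towards the middle.
- mat: Cork mat, 320 x 140 x 3 mm (own x, y, z), fixed flat on the bench; origin at the centre of its underside. The lifter starts on it, rod along the mat's +x, handle block about 90 mm from the centre towards -x.
- bottle: Bystander: wide white plastic bottle, 68 mm across, 85 mm tall, standing on top of the shelf near its -y end. Origin at the centre of its underside.
- tin: Bystander: low round metal tin, 64 mm across, 50 mm tall, standing on top of the shelf near its -y end, on the mat's side. Origin at the centre of its underside.
- reel: Bystander: flanged grey reel, 100 mm across, 40 mm tall, standing on the bench on the far side of the shelf, away from the mat. Origin at the centre of its underside.
- ball_can: Bystander: clear ball can, 78 mm across, 205 mm tall, standing on the bench beyond the mat. Origin at the centre of its underside.
- wrench: Bystander: steel wrench lying on the bench beyond the mat. Origin at the middle of its length, underneath.
- pot: Bystander: small open aluminium pot, 68 mm across, 45 mm tall, standing beside the reel. Origin at the centre of its underside.
- clamp_base: The clamp base again, origin at the centre of its boss face (17 mm from the point above).
- lifter: The lifter again, origin at the centre of the handle block's underside.

How it is judged (in metres and radians):
On the way, in this order (a step that is already met when the one before it is completed fails the run):
1. the lifter holds the clamp base tipped up by 35 to 85 degrees (angle between base_c's own z axis and vertical between 0.6 and 1.48 rad and contact force between lifter and clamp_base above 0.1 N), for 0.1 s.
2. the clamp base has been turned over and lies flat, boss up (angle between base_c's own z axis and vertical above 3 rad and height (world z) of base_c below 0.025 m), for 0.2 s.
At the end, for the whole second after the job is handed in: The clamp base lies flat on the bench with its boss up (within 8 degrees), its centre within 60 mm of the shelf's middle line in depth and 160 mm in length, at rest; the lifter stands upright (within 7 degrees) with the centre of its handle block over the mat, at rest (all of step 2 and linear speed of each of clamp_base, lifter below 0.02 m/s and x of base_c in the frame of shelf between -0.06 and 0.06 m and y of base_c in the frame of shelf between -0.16 and 0.16 m and x of lifter_c in the frame of mat between -0.16 and 0.16 m and y of lifter_c in the frame of mat between -0.07 and 0.07 m and height (world z) of lifter_c below 0.035 m and angle between lifter_c's own z axis and vertical below 0.12 rad); the robot touches nothing.
It fails at once if the clamp base is drawn out from beneath the shelf (its centre leaves the deck's outline) (x of base_c in the frame of shelf below -0.09 m or x of base_c in the frame of shelf above 0.09 m or y of base_c in the frame of shelf below -0.2 m or y of base_c in the frame of shelf above 0.2 m).
It fails at once if the shelf is knocked with more than 12 N by the clamp base, the lifter or the robot (contact force between shelf and clamp_base above 12 N or contact force between shelf and lifter above 12 N or contact force between shelf and the arm above 12 N or contact force between shelf and the fingers above 12 N).
It fails at once if a bystander is moved by more than 30 mm (distance of any of bottle, tin, reel, ball_can, wrench, pot from where it was at the start of the episode above 0.03 m).
It also fails if it takes over 64 s, if anything falls off the work surface, if the arm or the gripper's body presses on something with over 40 N, if the wrist force passes 120 N, or if a joint passes its speed limit or range.

## Working session

There is one attempt and no reset: what is moved stays moved. The work goes in short steps, Python scripts to look and compute and a tool call to move; the robot and the scene stay as the last step left them, time stands still between calls to the robot, and variables do not carry over. Pictures are saved under pics/ and viewed, and the job is handed in when it is done.

Besides the shell and the picture viewer there is one more tool, called after "Call:" in YAML: its name, and indented under it one key for each argument. servo_tool: Moves the arm, as the interface text tells. Its arguments: {"type":"object","properties":{"deltas":{"type":"array"},"gripper":{"type":"number"}},"required":["deltas"]}

```bash
mkdir -p pics
python3 - <<'E'
from station import sense, optics, r
import cv2, numpy as np
s=sense(); print(s['time_s'],s['tcp_pos'],s['ee_rot'],s['gripper_width'],r.grasp_offset)
for n in ['scene','side','wrist']:
    c=optics.capture(n); cv2.imwrite(f'pics/{n}0.png',c['frame'][:,:,::-1]); np.savez(f'pics/{n}0.npz',**c)
    print(n,c['camera_matrix'].tolist(),c['eye'],np.round(c['rotation'],3).tolist())
E
```

```text
0.0 [0.19034137 0.59467383 0.22144011] [[ 9.52343007e-01 -3.05028668e-01 -5.55686715e-04]
 [-3.05029150e-01 -9.52340633e-01 -2.12976723e-03]
 [ 1.20437022e-04  2.19776957e-03 -9.99997578e-01]] 1.0032794167779677 0.0187
scene [[426.43875213821184, 0.0, 269.71515949750466], [0.0, 426.43875213821184, 211.61783222744003], [0.0, 0.0, 1.0]] [ 1.20409647 -0.19388092  0.97660232] [[0.373, 0.726, -0.577], [0.928, -0.301, 0.221], [-0.014, -0.618, -0.786]]
side [[421.5099246387611, 0.0, 279.11582641691354], [0.0, 421.5099246387611, 212.93902934108556], [0.0, 0.0, 1.0]] [ 0.13051423 -0.6589075   1.09341027] [[0.842, -0.415, 0.344], [-0.539, -0.63, 0.559], [-0.016, -0.656, -0.754]]
wrist [[353.5367675777843, 0.0, 281.62321726595286], [0.0, 353.5367675777843, 211.89572911056945], [0.0, 0.0, 1.0]] [0.25585369 0.57374029 0.38362289] [[-0.306, -0.922, -0.239], [-0.952, 0.296, 0.076], [0.001, 0.25, -0.968]]
```

View pics/scene0.png

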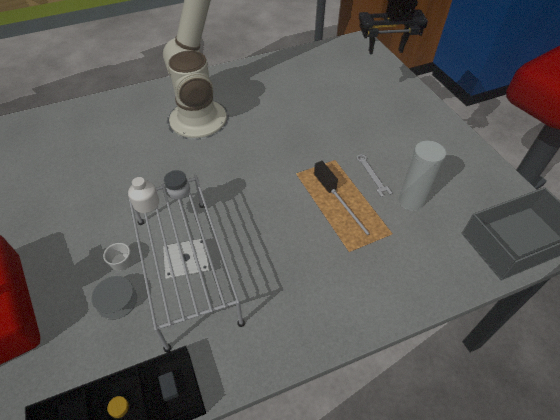

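View pics/side0.png

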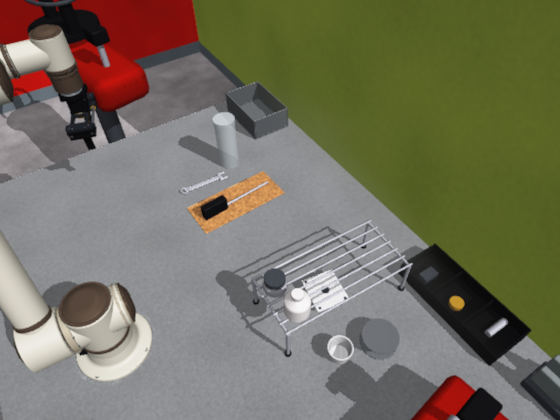

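View pics/wrist0.png

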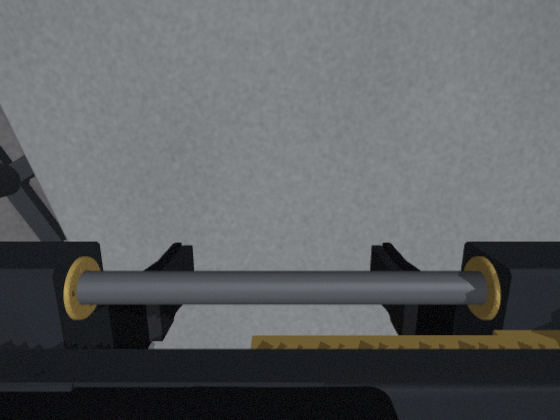

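The scene view shows the mat with the lifter around (335,195), the shelf around (190,250) with the clamp base under it at (186,258), and the bottle (143,195) and tin (176,183) on its near end. I'll enlarge crops to pick points.

Run:
```python
import cv2
a=cv2.imread('pics/scene0.png');b=cv2.imread('pics/side0.png')
cv2.imwrite('pics/c1.png',cv2.resize(a[165:355,90:280],None,fx=4,fy=3.1,interpolation=cv2.INTER_CUBIC)) 
cv2.imwrite('pics/c2.png',cv2.resize(a[145:255,280:410],None,fx=5,fy=5,interpolation=cv2.INTER_CUBIC))
cv2.imwrite('pics/c3.png',cv2.resize(b[210:360,240:420],None,fx=4,fy=4,interpolation=cv2.INTER_CUBIC))
cv2.imwrite('pics/c4.png',cv2.resize(b[160:240,170:300],None,fx=6,fy=6,interpolation=cv2.INTER_CUBIC))
```

```text
(no output)
```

View pics/c1.png

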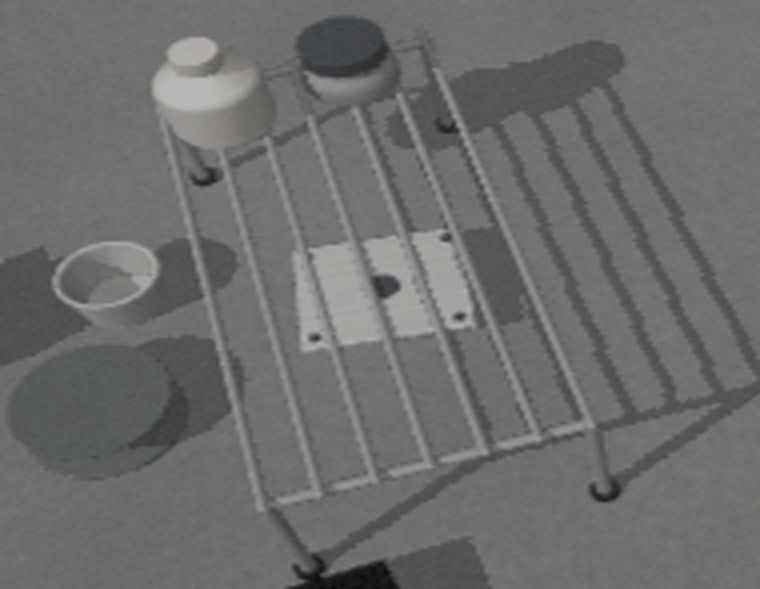

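View pics/c2.png

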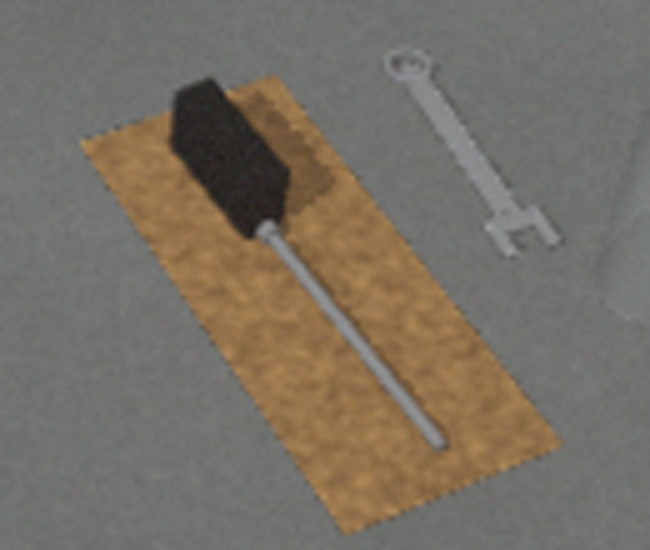

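View pics/c3.png

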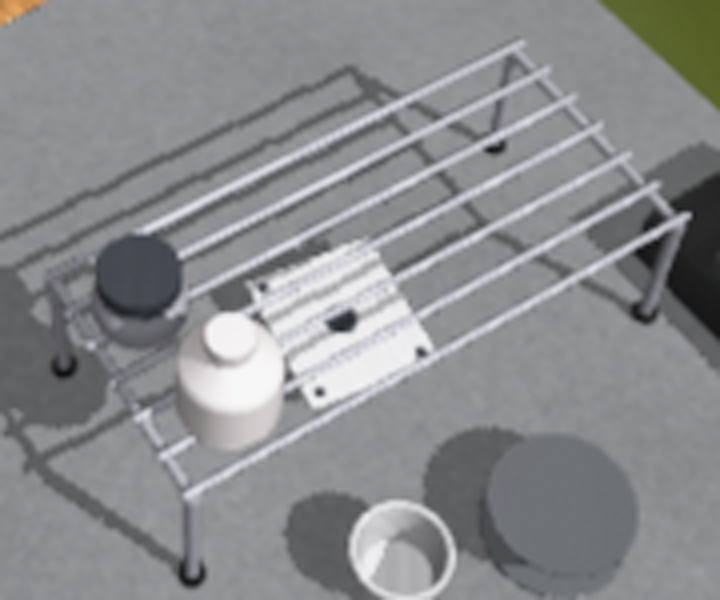

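View pics/c4.png

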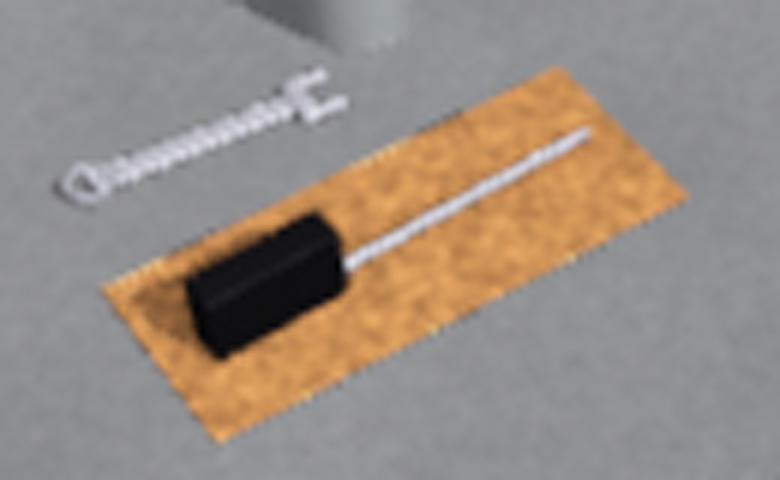

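```bash
cat > h.py <<'E'
import numpy as np
def cam(n,t='0'): return dict(np.load(f'pics/{n}{t}.npz'))
def ray(c,p,z):
    K=c['camera_matrix'];d=c['rotation']@np.linalg.solve(K,[p[0],p[1],1.]);e=c['eye']
    return e+d*(z-e[2])/d[2]
def proj(c,P):
    q=(np.asarray(P)-c['eye'])@c['rotation'];return (c['camera_matrix']@(q/q[...,2:]).T).T[...,:2]
E
python3 - <<'E'
from h import *
np.set_printoptions(precision=4,suppress=True)
A=cam('scene');B=cam('side')
def go(c,pts,f,o,z,nm):
    P=np.array([ray(c,(o[0]+p[0]/f[0],o[1]+p[1]/f[1]),z)[:2] for p in pts]);print(nm,P.tolist() if 0 else '\n',P);return P
c1=((4,3.1),(90,165));c2=((5,5),(280,145));c3=((4,4),(240,210));c4=((6,6),(170,160))
go(A,[(80,142),(280,78),(560,443),(348,533)],*c2,.003,'mat sc')
go(B,[(218,440),(103,288),(560,67),(688,195)],*c4,.003,'mat si')
go(A,[(265,232),(440,443)],*c2,.011,'rod sc')
go(B,[(348,264),(588,131)],*c4,.012,'rod si')
go(A,[(450,125),(205,178),(308,568),(605,490)],*c1,0,'feet sc')
go(B,[(65,365),(192,575),(645,312),(495,147)],*c3,0,'feet si')
go(A,[(425,38),(262,505),(592,427)],*c1,.125,'deck sc')
go(B,[(52,275),(190,492),(685,217),(520,45)],*c3,.125,'deck si')
go(A,[(449,229),(295,250),(303,350),(475,325)],*c1,.034,'plate sc')
go(B,[(250,283),(315,408),(437,352),(362,240)],*c3,.034,'plate si')
go(A,[(383,287)],*c1,.034,'hole');go(B,[(342,319)],*c3,.034,'hole')
# block top
go(A,[(175,95),(210,80),(290,175),(252,237)],*c2,.053,'blk sc');go(B,[(188,278),(315,213),(342,240),(205,312)],*c4,.053,'blk si')
E
```

```text
mat sc 
 [[0.3805 0.2119]
 [0.3786 0.3526]
 [0.6919 0.3642]
 [0.6994 0.2273]]
mat si 
 [[0.3784 0.207 ]
 [0.3722 0.3453]
 [0.6898 0.3577]
 [0.696  0.2206]]
rod sc 
 [[0.4968 0.2803]
 [0.6709 0.2988]]
rod si 
 [[0.497  0.2756]
 [0.6701 0.2917]]
feet sc 
 [[ 0.3894 -0.0943]
 [ 0.3827 -0.275 ]
 [ 0.7718 -0.2926]
 [ 0.7791 -0.1113]]
feet si 
 [[ 0.3893 -0.0984]
 [ 0.3804 -0.2798]
 [ 0.7718 -0.2954]
 [ 0.7775 -0.1181]]
deck sc 
 [[ 0.3924 -0.095 ]
 [ 0.7753 -0.2922]
 [ 0.7868 -0.1127]]
deck si 
 [[ 0.3869 -0.0993]
 [ 0.3794 -0.279 ]
 [ 0.7733 -0.2967]
 [ 0.7801 -0.1175]]
plate sc 
 [[ 0.5293 -0.1312]
 [ 0.5112 -0.2321]
 [ 0.6088 -0.2499]
 [ 0.6277 -0.1428]]
plate si 
 [[ 0.5286 -0.1319]
 [ 0.509  -0.2389]
 [ 0.6068 -0.2507]
 [ 0.6194 -0.1468]]
hole 
 [[ 0.5697 -0.1876]]
hole 
 [[ 0.5667 -0.1927]]
blk sc 
 [[0.4094 0.2596]
 [0.4062 0.2847]
 [0.494  0.2932]
 [0.5281 0.2511]]
blk si 
 [[0.4038 0.28  ]
 [0.4859 0.2852]
 [0.4889 0.2582]
 [0.4007 0.252 ]]
```

Call:
servo_tool:
  deltas:
    - {"slide": [0, 0, 0], "spin": -1}
    - {"slide": [0, 0, 0], "spin": -1}
    - {"slide": [0, 0, 0], "spin": -1}
    - {"slide": [0, 0, 0], "spin": 0}

```text
time_s: 0.55
tcp_pos: [0.1901, 0.5938, 0.2197]
ee_rot: [[0.992, 0.124, -0.001], [0.123, -0.992, -0.005], [-0.002, 0.005, -1.0]]
wrist_force: [0.3, 0.5, -0.3]
gripper_width: 0.999
```

```bash
cat >> h.py <<'E'
def to(target,yaw=None):
    from station import sense
    s=sense();R=np.array(s['ee_rot']);p=np.array(s['tcp_pos'])
    y=np.degrees(np.arctan2(R[1,0],R[0,0]))
    print('t',round(s['time_s'],2),'tcp',np.round(p,4),'yaw',round(y,2),'F',np.round(s['wrist_force'],1),'w',round(s['gripper_width'],3),'j',np.round(s['joints'],0))
    if target is not None: print('need units',np.round(R.T@(np.array(target)-p)/.025,2),'spin',None if yaw is None else round(-(yaw-y)/8,2))
E
python3 -c "
from h import *
to((.446,.272,.15),5.2)"
```

```text
t 0.55 tcp [0.1901 0.5938 0.2197] yaw 7.09 F [ 0.3  0.5 -0.3] w 0.999 j [ 87.  22.   0.  -0. -68.  10.]
need units [ 8.57 14.02  2.85] spin 0.24
```

Call:
servo_tool:
  deltas:
    - {"slide": [0.6, 1, 0], "spin": 0.2}
    - {"slide": [0.6, 1, 0], "spin": 0}
    - {"slide": [0.6, 1, 0], "spin": 0}
    - {"slide": [0.6, 1, 0], "spin": 0}
    - {"slide": [0.6, 1, 0], "spin": 0}
    - {"slide": [0.6, 1, 0], "spin": 0}
    - {"slide": [0.6, 1, 0], "spin": 0}
    - {"slide": [0.6, 1, 0], "spin": 0}
    - {"slide": [0.6, 1, 0], "spin": 0}
    - {"slide": [0.6, 1, 0], "spin": 0}

```text
time_s: 1.55
tcp_pos: [0.3636, 0.3498, 0.2182]
ee_rot: [[0.998, 0.066, -0.003], [0.066, -0.998, -0.009], [-0.004, 0.009, -1.0]]
wrist_force: [0.7, -0.9, 0.1]
gripper_width: 1.001
```

```bash
python3 -c "
from h import *
to((.446,.272,.15),5.2)"
```

```text
t 1.55 tcp [0.3636 0.3498 0.2182] yaw 3.77 F [ 0.7 -0.9  0.1] w 1.001 j [ 62.  11. -16.   0. -64.  31.]
need units [3.1  3.3  2.75] spin -0.18
```

Call:
servo_tool:
  deltas:
    - {"slide": [0.8, 0.85, 0.5], "spin": -0.2}
    - {"slide": [0.8, 0.85, 0.5], "spin": 0}
    - {"slide": [0.8, 0.85, 0.5], "spin": 0}
    - {"slide": [0.8, 0.85, 0.5], "spin": 0}
    - {"slide": [0, 0, 0], "spin": 0}

```text
time_s: 2.05
tcp_pos: [0.4539, 0.2653, 0.1677]
ee_rot: [[0.997, 0.074, -0.003], [0.074, -0.997, -0.007], [-0.003, 0.007, -1.0]]
wrist_force: [-0.8, -0.1, 0.6]
gripper_width: 1.002
```

Run:
```python
from h import *
to((.446,.272,.15),5.2)
from station import optics
import cv2
c=optics.capture('wrist'); cv2.imwrite('pics/wrist1.png',c['frame'][:,:,::-1]); np.savez('pics/wrist1.npz',**c)
```

```text
t 2.05 tcp [0.4539 0.2653 0.1677] yaw 4.27 F [-0.8 -0.1  0.6] w 1.002 j [ 48.  15. -18.   0. -57.  46.]
need units [-0.29 -0.29  0.71] spin -0.12
```

View pics/wrist1.png

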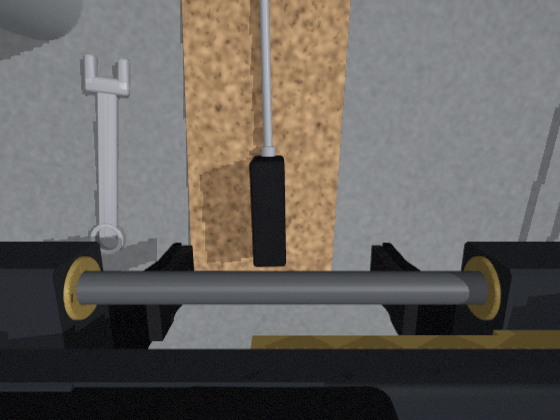

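Run:
```python
from h import *
np.set_printoptions(precision=4,suppress=True)
W=cam('wrist','1')
for p,z in [((251,157),.053),((284,156),.053),((254,265),.053),((286,265),.053),((264,0),.01),((268,146),.01)]: print(p,ray(W,p,z)[:2])
```

```text
(251, 157) [0.493 0.291]
(284, 156) [0.4957 0.2655]
(254, 265) [0.4031 0.2838]
(286, 265) [0.405 0.257]
(264, 0) [0.6149 0.2902]
(268, 146) [0.4992 0.2795]
```

Call:
servo_tool:
  deltas:
    - {"slide": [-0.15, -0.4, 0.7], "spin": -0.1}
    - {"slide": [0, 0, 0.7], "spin": 0}
    - {"slide": [0, 0, 0.7], "spin": 0}
    - {"slide": [0, 0, 0.5], "spin": 0}
    - {"slide": [0, 0, 0], "spin": 0}

```text
time_s: 2.6
tcp_pos: [0.4486, 0.2803, 0.1049]
ee_rot: [[0.997, 0.083, 0.004], [0.083, -0.997, -0.001], [0.004, 0.001, -1.0]]
wrist_force: [-0.1, -0.4, 0.4]
gripper_width: 0.997
```

```bash
python3 -c "
from h import *
to((.449,.2745,.019),5.1)"
```

```text
t 2.6 tcp [0.4486 0.2803 0.1049] yaw 4.79 F [-0.1 -0.4  0.4] w 0.997 j [ 50.  20. -22.   0. -48.  45.]
need units [-0.02  0.23  3.43] spin -0.04
```

Call:
servo_tool:
  deltas:
    - {"slide": [0, 0.2, 0.7], "spin": 0}
    - {"slide": [0, 0, 0.7], "spin": 0}
    - {"slide": [0, 0, 0.7], "spin": 0}
    - {"slide": [0, 0, 0.6], "spin": 0}
    - {"slide": [0, 0, 0.4], "spin": 0}
    - {"slide": [0, 0, 0], "spin": 0}

```text
time_s: 3.2
tcp_pos: [0.4513, 0.2827, 0.032]
ee_rot: [[0.996, 0.084, 0.014], [0.084, -0.996, 0.009], [0.015, -0.008, -1.0]]
wrist_force: [-0.1, -0.0, 0.9]
gripper_width: 1.001
```

```bash
python3 -c "
from h import *
to((.449,.2745,.019),5.1)"
```

```text
t 3.2 tcp [0.4513 0.2827 0.032 ] yaw 4.8 F [-0.1 -0.   0.9] w 1.001 j [ 50.  25. -27.   0. -37.  45.]
need units [-0.13  0.32  0.52] spin -0.04
```

Call:
servo_tool:
  deltas:
    - {"slide": [-0.1, 0.3, 0.3], "spin": 0}
    - {"slide": [0, 0, 0.2], "spin": 0}
    - {"slide": [0, 0, 0], "spin": 0}

```text
time_s: 3.5
tcp_pos: [0.4504, 0.2761, 0.0207]
ee_rot: [[0.996, 0.084, 0.017], [0.084, -0.996, 0.012], [0.018, -0.01, -1.0]]
wrist_force: [0.2, 0.2, 0.4]
gripper_width: 1.004
```

```bash
python3 -c "
from h import *
to((.449,.2745,.019),5.1)"
```

```text
t 3.5 tcp [0.4504 0.2761 0.0207] yaw 4.82 F [0.2 0.2 0.4] w 1.004 j [ 49.  26. -28.   1. -35.  45.]
need units [-0.06  0.06  0.07] spin -0.04
```

Call:
servo_tool:
  deltas:
    - {"slide": [0, 0, 0]}
    - {"slide": [0, 0, 0]}
    - {"slide": [0, 0, 0]}
    - {"slide": [0, 0, 0]}
    - {"slide": [0, 0, 0]}
    - {"slide": [0, 0, 0]}
    - {"slide": [0, 0, 0]}
  gripper: 255

```text
invalid input
```

Call:
servo_tool:
  deltas:
    - {"slide": [0, 0, -0.5]}
    - {"slide": [0, 0, -0.8]}
    - {"slide": [0, 0, -0.8]}
    - {"slide": [0, 0, -0.8]}
    - {"slide": [0, 0, 0]}

```text
invalid input
```

```bash
python3 -c "
from h import *
to((.50,.25,.10),-98.6)"
```

```text
t 3.5 tcp [0.4504 0.2761 0.0207] yaw 4.82 F [0.2 0.2 0.4] w 1.004 j [ 49.  26. -28.   1. -35.  45.]
need units [ 1.95  1.17 -3.15] spin 12.93
```

Spin must be given in every row.

Call:
servo_tool:
  deltas:
    - {"slide": [0, 0, 0], "spin": 0}
    - {"slide": [0, 0, 0], "spin": 0}
    - {"slide": [0, 0, 0], "spin": 0}
    - {"slide": [0, 0, 0], "spin": 0}
    - {"slide": [0, 0, 0], "spin": 0}
    - {"slide": [0, 0, 0], "spin": 0}
    - {"slide": [0, 0, 0], "spin": 0}
  gripper: 255

```text
time_s: 4.2
tcp_pos: [0.4513, 0.2768, 0.022]
ee_rot: [[0.996, 0.084, 0.019], [0.084, -0.996, 0.014], [0.02, -0.012, -1.0]]
wrist_force: [0.6, 0.2, 0.0]
gripper_width: 0.452
```

```bash
python3 -c "
from h import *
to((.50,.25,.10),-98.6)"
```

```text
t 4.2 tcp [0.4513 0.2768 0.022 ] yaw 4.8 F [0.6 0.2 0. ] w 0.452 j [ 49.  26. -28.   1. -35.  45.]
need units [ 1.92  1.19 -3.1 ] spin 12.93
```

Call:
servo_tool:
  deltas:
    - {"slide": [0, 0, 0], "spin": 0}
    - {"slide": [0, 0, 0], "spin": 0}
    - {"slide": [0, 0, 0], "spin": 0}
    - {"slide": [0, 0, 0], "spin": 0}

```text
time_s: 4.6
tcp_pos: [0.4512, 0.2766, 0.022]
ee_rot: [[0.996, 0.084, 0.019], [0.084, -0.996, 0.013], [0.02, -0.012, -1.0]]
wrist_force: [-0.6, 0.2, -0.5]
gripper_width: 0.319
```

Call:
servo_tool:
  deltas:
    - {"slide": [0, 0, -0.5], "spin": 0}
    - {"slide": [0, 0, -0.8], "spin": 0}
    - {"slide": [0, 0, -0.8], "spin": 0}
    - {"slide": [0, 0, -0.8], "spin": 0}
    - {"slide": [0, 0, 0], "spin": 0}

```text
time_s: 5.1
tcp_pos: [0.4487, 0.2747, 0.098]
ee_rot: [[0.996, 0.083, 0.016], [0.083, -0.996, 0.011], [0.017, -0.01, -1.0]]
wrist_force: [1.0, 0.1, -2.1]
gripper_width: 0.325
```

```bash
python3 -c "
from h import *
to((.50,.25,.10),-98.6)"
```

```text
t 5.1 tcp [0.4487 0.2747 0.098 ] yaw 4.77 F [ 1.   0.1 -2.1] w 0.325 j [ 49.  19. -24.   0. -46.  45.]
need units [ 1.96  1.15 -0.06] spin 12.92
```

Call:
servo_tool:
  deltas:
    - {"slide": [0.5, 0.3, 0], "spin": 1}
    - {"slide": [0.5, 0.3, 0], "spin": 1}
    - {"slide": [0.5, 0.3, 0], "spin": 1}
    - {"slide": [0, 0, 0], "spin": 1}
    - {"slide": [0, 0, 0], "spin": 1}
    - {"slide": [0, 0, 0], "spin": 1}
    - {"slide": [0, 0, 0], "spin": 1}
    - {"slide": [0, 0, 0], "spin": 1}
    - {"slide": [0, 0, 0], "spin": 1}
    - {"slide": [0, 0, 0], "spin": 1}

```text
time_s: 6.1
tcp_pos: [0.4803, 0.2456, 0.0912]
ee_rot: [[0.196, -0.981, 0.004], [-0.981, -0.196, 0.006], [-0.005, -0.005, -1.0]]
wrist_force: [0.7, -0.7, -2.9]
gripper_width: 0.318
```

```bash
python3 -c "
from h import *
to((.58,.155,.05),-98.6)"
```

```text
t 6.1 tcp [0.4803 0.2456 0.0912] yaw -78.72 F [ 0.7 -0.7 -2.9] w 0.318 j [ 44.  21. -22.  -0. -46. -33.]
need units [ 4.34 -3.19  1.64] spin 2.48
```

Call:
servo_tool:
  deltas:
    - {"slide": [0, -0.8, 0.2], "spin": 1}
    - {"slide": [0, -0.8, 0.2], "spin": 1}
    - {"slide": [0.6, -0.8, 0.3], "spin": 0.5}
    - {"slide": [0.6, -0.8, 0.3], "spin": 0}
    - {"slide": [0.6, -0.6, 0.3], "spin": 0}
    - {"slide": [0.5, 0, 0.3], "spin": 0}
    - {"slide": [0, 0, 0], "spin": 0}

```text
time_s: 6.8
tcp_pos: [0.564, 0.1828, 0.0428]
ee_rot: [[-0.169, -0.986, -0.006], [-0.986, 0.169, 0.003], [-0.002, 0.006, -1.0]]
wrist_force: [-0.5, -0.1, -2.6]
gripper_width: 0.32
```

Run:
```python
from h import *
to((.5825,.155,.035),-98.6)
from station import optics
import cv2
for n in ['scene','side']:
    c=optics.capture(n); cv2.imwrite(f'pics/{n}2.png',c['frame'][:,:,::-1]); np.savez(f'pics/{n}2.npz',**c)
    if n=='scene': cv2.imwrite('pics/c5.png',cv2.resize(c['frame'][150:340,120:310,::-1],None,fx=4,fy=3.1,interpolation=cv2.INTER_CUBIC))
    else: cv2.imwrite('pics/c6.png',cv2.resize(c['frame'][200:350,220:400,::-1],None,fx=4,fy=4,interpolation=cv2.INTER_CUBIC))
```

```text
t 6.8 tcp [0.564  0.1828 0.0428] yaw -99.76 F [-0.5 -0.1 -2.6] w 0.32 j [ 33.  30. -16.  -0. -45. -43.]
need units [ 0.97 -0.92  0.3 ] spin -0.14
```

View pics/c5.png

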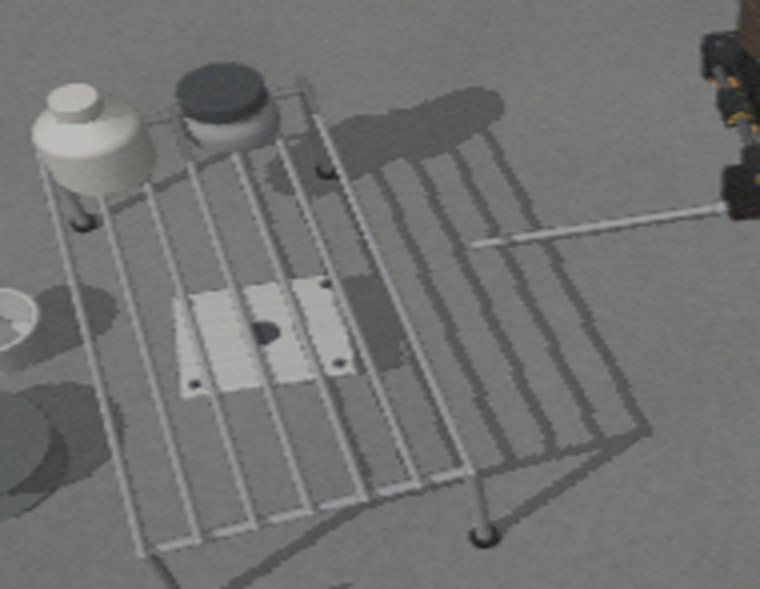

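View pics/c6.png

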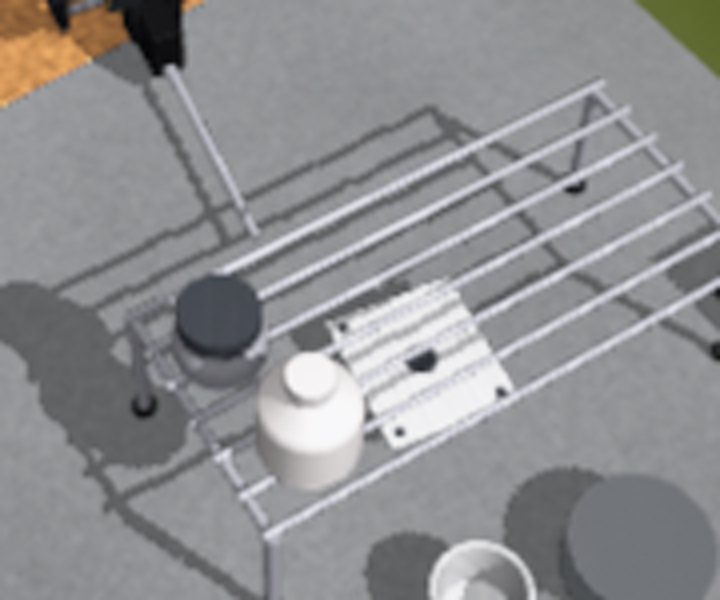

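```bash
cat >> h.py <<'E'
def tri(a,pa,b,pb):
    def rd(c,p): return c['rotation']@np.linalg.solve(c['camera_matrix'],[p[0],p[1],1.])
    da,db=rd(a,pa),rd(b,pb);M=np.c_[da,-db];x,res,_,_=np.linalg.lstsq(M,b['eye']-a['eye'],rcond=None)
    P=a['eye']+da*x[0];Q=b['eye']+db*x[1];return (P+Q)/2,np.linalg.norm(P-Q)
E
python3 - <<'E'
from h import *
np.set_printoptions(precision=4,suppress=True)
A=cam('scene','2');B=cam('side','2')
fa=lambda p:(120+p[0]/4,150+p[1]/3.1);fb=lambda p:(220+p[0]/4,200+p[1]/4)
for n,a,b in [('tip',(472,245),(253,232)),('front',(722,207),(172,68)),('p1',(328,276),(332,320)),('p2',(175,300),(390,447)),('p3',(183,396),(513,390)),('p4',(356,374),(440,280)),('hole',(265,333),(421,360))]:
    print(n,*tri(A,fa(a),B,fb(b)),ray(A,fa(a),.034)[:2],ray(B,fb(b),.034)[:2])
E
```

```text
tip [ 0.5288 -0.0294  0.0255] 0.0017018879643638004 [ 0.5353 -0.0316] [ 0.5255 -0.0335]
front [0.5602 0.1439 0.0308] 0.0005916049108923008 [0.5622 0.1431] [0.559  0.1412]
p1 [ 0.5307 -0.1318  0.0358] 0.0006108511751403978 [ 0.5296 -0.132 ] [ 0.5313 -0.1306]
p2 [ 0.5092 -0.2333  0.0265] 0.00021033718553815396 [ 0.5147 -0.2329] [ 0.5066 -0.2364]
p3 [ 0.6066 -0.2486  0.0323] 0.002738762989542786 [ 0.6084 -0.2497] [ 0.6055 -0.2479]
p4 [ 0.6233 -0.1416  0.0233] 0.0015824754235182537 [ 0.6302 -0.1429] [ 0.6182 -0.146 ]
hole [ 0.5673 -0.1883  0.0286] 0.0045425827130229956 [ 0.5697 -0.1863] [ 0.5656 -0.1929]
```

Call:
servo_tool:
  deltas:
    - {"slide": [0, -0.6, 0.2], "spin": -0.1}
    - {"slide": [0, -0.4, 0.2], "spin": 0}
    - {"slide": [0, 0, 0], "spin": 0}

```text
time_s: 7.2
tcp_pos: [0.5905, 0.1838, 0.0359]
ee_rot: [[-0.149, -0.989, 0.001], [-0.989, 0.149, 0.006], [-0.006, -0.0, -1.0]]
wrist_force: [-0.5, -0.1, -1.6]
gripper_width: 0.316
```

```bash
python3 -c "
from h import *
to((.5546,-.0271,.031),-99.1)"
```

```text
t 7.2 tcp [0.5905 0.1838 0.0359] yaw -98.58 F [-0.5 -0.1 -1.6] w 0.316 j [ 32.  32. -13.  -0. -45. -40.]
need units [8.56 0.16 0.14] spin 0.06
```

Call:
servo_tool:
  deltas:
    - {"slide": [0.6, 0, 0.1], "spin": 0.06}
    - {"slide": [0.6, 0.1, 0], "spin": 0}
    - {"slide": [0.6, 0, 0], "spin": 0}
    - {"slide": [0.6, 0, 0], "spin": 0}
    - {"slide": [0.6, 0, 0], "spin": 0}
    - {"slide": [0, 0, 0], "spin": 0}

```text
time_s: 7.8
tcp_pos: [0.5726, 0.104, 0.0337]
ee_rot: [[-0.158, -0.987, -0.0], [-0.987, 0.158, 0.006], [-0.006, 0.001, -1.0]]
wrist_force: [0.4, 1.4, -1.7]
gripper_width: 0.32
```

```bash
python3 -c "
from h import *
to((.5546,-.0271,.031),-99.1)"
```

```text
t 7.8 tcp [0.5726 0.104  0.0337] yaw -99.1 F [ 0.4  1.4 -1.7] w 0.32 j [ 26.  29. -18.  -0. -42. -35.]
need units [ 5.29 -0.12  0.08] spin 0.0
```

```bash
cat > snap.py <<'E'
import sys,cv2
from h import *
from station import optics
t=sys.argv[1]
ims=[]
for n,(x,y) in [('scene',(120,170)),('side',(240,200))]:
    c=optics.capture(n); np.savez(f'pics/{n}{t}.npz',**c)
    ims.append(cv2.resize(c['frame'][y:y+150,x:x+100 if 0 else x+190,::-1],None,fx=4,fy=4,interpolation=cv2.INTER_CUBIC))
    cv2.imwrite(f'pics/z_{n}{t}.png',ims[-1])
E
python3 snap.py 3
```

```text
(no output)
```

View pics/z_scene3.png

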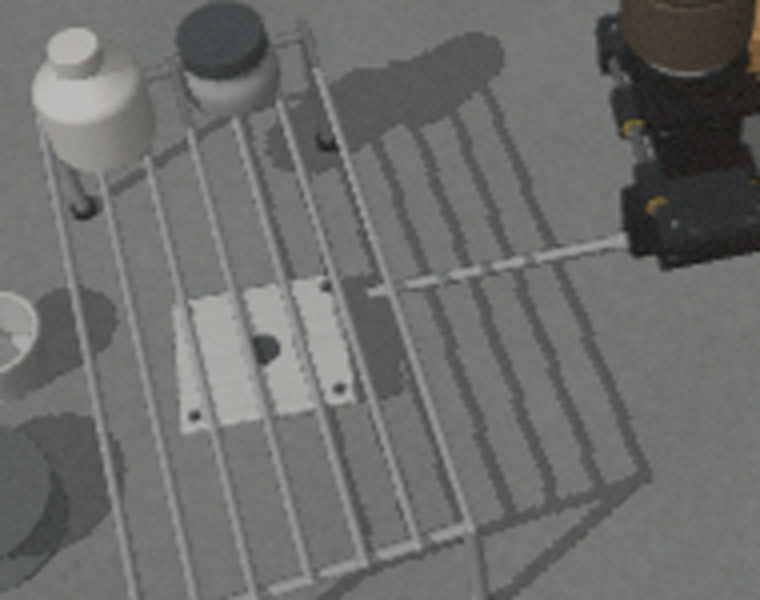

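View pics/z_side3.png

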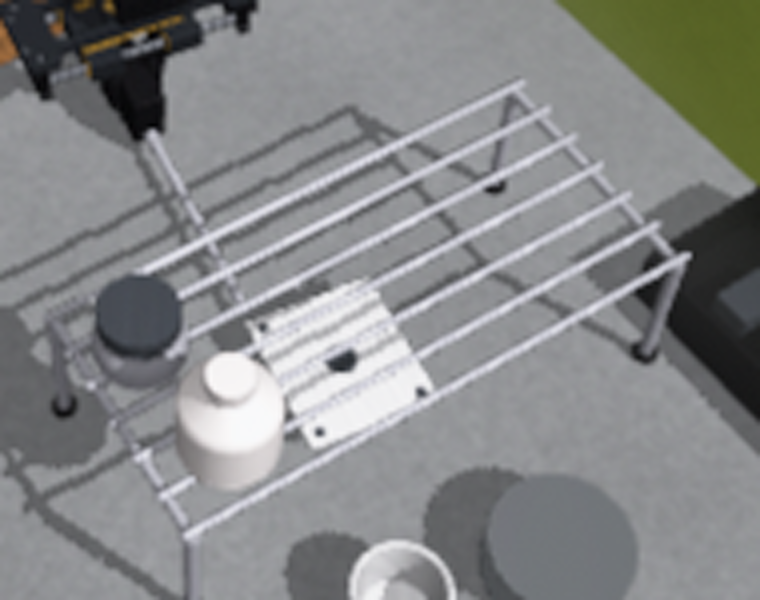

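Run:
```python
from h import *
np.set_printoptions(precision=4,suppress=True)
A=cam('scene','3');B=cam('side','3')
a=lambda p:(120+p[0]/4,170+p[1]/4); b=lambda p:(240+p[0]/4,200+p[1]/4)
print(ray(A,a((372,292)),.017),ray(B,b((238,300)),.017)); print(ray(A,a((622,241)),.021),ray(B,b((150,133)),.021))
print(tri(A,a((372,292)),B,b((238,300))))
print(ray(A,a((329,275)),.034),ray(B,b((247,325)),.034),ray(A,a((177,305)),.034),ray(B,b((312,445)),.034))
```

```text
[ 0.5414 -0.1069  0.017 ] [ 0.5389 -0.102   0.017 ]
[0.5696 0.0648 0.021 ] [0.5676 0.0659 0.021 ]
(array([ 0.5396, -0.1045,  0.0166]), np.float64(0.005154145109963781))
[ 0.5289 -0.1311  0.034 ] [ 0.5258 -0.1321  0.034 ] [ 0.5136 -0.2313  0.034 ] [ 0.5086 -0.236   0.034 ]
```

Call:
servo_tool:
  deltas:
    - {"slide": [0, -0.2, 0], "spin": 0}
    - {"slide": [0.6, 0, 0], "spin": 0}
    - {"slide": [0.6, 0, 0], "spin": 0}
    - {"slide": [0.6, 0, 0], "spin": 0}
    - {"slide": [0.6, 0, 0], "spin": 0}
    - {"slide": [0.6, 0, 0], "spin": 0}
    - {"slide": [0.6, 0, 0], "spin": 0}
    - {"slide": [0.6, 0, 0], "spin": 0}
    - {"slide": [0.6, 0, 0], "spin": 0}
    - {"slide": [0, 0, 0], "spin": 0}

```text
time_s: 8.9
tcp_pos: [0.5589, -0.024, 0.033]
ee_rot: [[-0.156, -0.988, 0.002], [-0.988, 0.156, 0.007], [-0.008, -0.001, -1.0]]
wrist_force: [-1.0, 0.5, -2.2]
gripper_width: 0.319
```

```bash
python3 -c "
from h import *
to((.5576,-.0271,.031),-99.1)"; python3 snap.py 4
```

```text
t 8.9 tcp [ 0.5589 -0.024   0.033 ] yaw -99.0 F [-1.   0.5 -2.2] w 0.319 j [ 14.  28. -22.  -1. -40. -22.]
need units [0.13 0.03 0.08] spin 0.01
```

View pics/z_scene4.png

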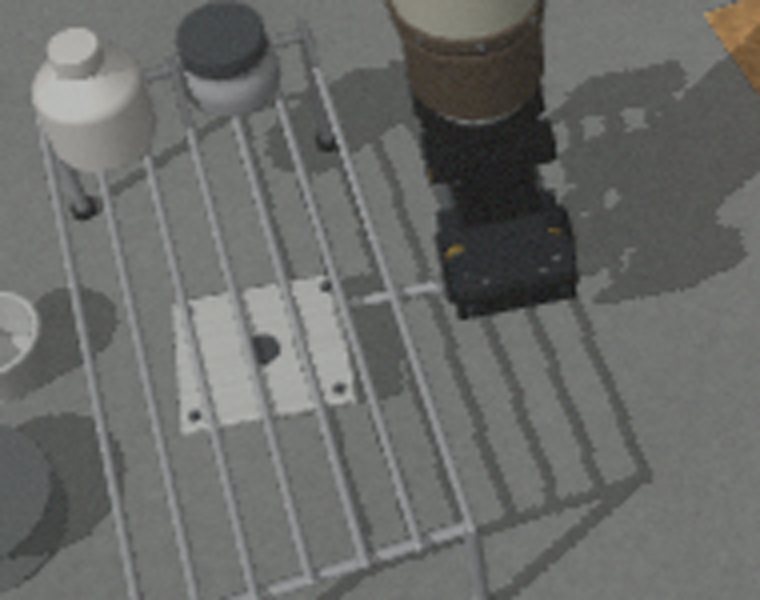

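View pics/z_side4.png

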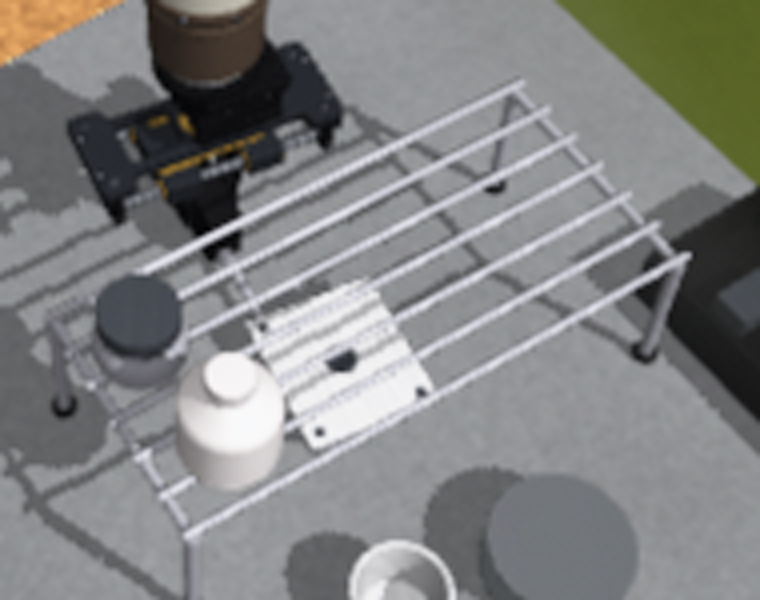

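Call:
servo_tool:
  deltas:
    - {"slide": [0.1, 0, -0.25], "spin": 0}
    - {"slide": [0, -0.1, -0.25], "spin": 0}
    - {"slide": [0, -0.1, -0.2], "spin": 0}
    - {"slide": [0, -0.1, -0.2], "spin": 0}
    - {"slide": [0, -0.15, -0.2], "spin": 0}
    - {"slide": [0, 0, 0], "spin": 0}

```text
time_s: 9.6
tcp_pos: [0.5727, -0.0253, 0.0637]
ee_rot: [[-0.151, -0.988, 0.006], [-0.988, 0.151, 0.008], [-0.009, -0.005, -1.0]]
wrist_force: [-0.1, -0.4, -1.4]
gripper_width: 0.318
```

```bash
python3 -c "
from h import *
to((.5709,-.026,.061),-99.1)"; python3 snap.py 5
```

```text
t 9.6 tcp [ 0.5727 -0.0253  0.0637] yaw -98.71 F [-0.1 -0.4 -1.4] w 0.318 j [ 13.  26. -18.  -1. -45. -22.]
need units [0.04 0.07 0.11] spin 0.05
```

View pics/z_scene5.png

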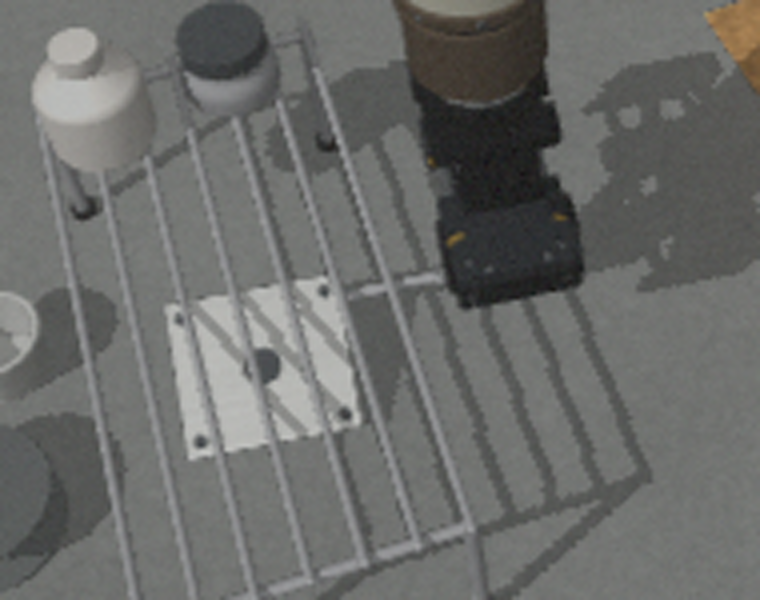

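View pics/z_side5.png

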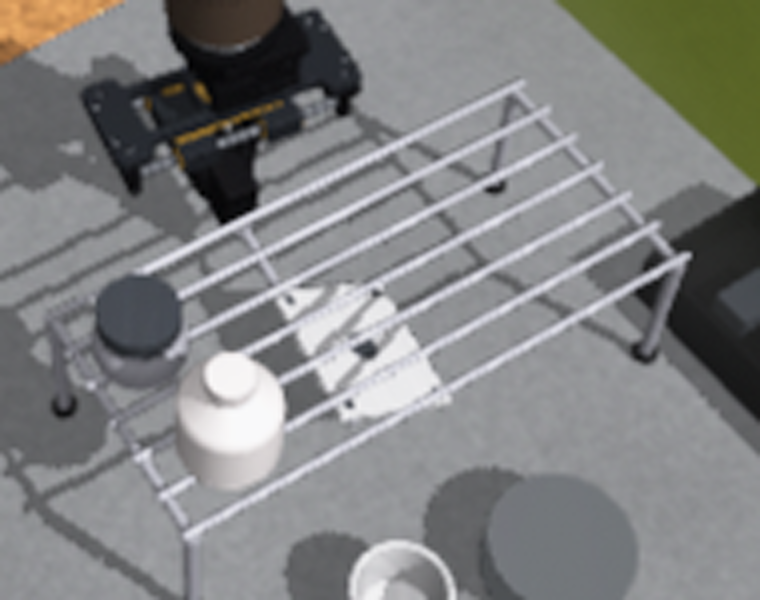

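Run:
```python
from h import *
np.set_printoptions(precision=4,suppress=True)
A=cam('scene','5');B=cam('side','5')
a=lambda p:(120+p[0]/4,170+p[1]/4); b=lambda p:(240+p[0]/4,200+p[1]/4)
for n,p,q in [('p1',(322,277),(280,292)),('p2',(165,305),(345,420)),('p3',(190,459),(450,402)),('p4',(360,425),(378,288))]: print(n,*tri(A,a(p),B,b(q)))
print(tri(A,a((438,279)),B,b((245,232))))
```

```text
p1 [ 0.5502 -0.1375  0.0641] 0.0004169866346010779
p2 [ 0.5294 -0.2399  0.0578] 0.005236497664725643
p3 [ 0.6181 -0.2529  0.014 ] 0.0030925144580215384
p4 [ 0.6348 -0.1462  0.0119] 0.004463545841357665
(array([ 0.5672, -0.0671,  0.0432]), np.float64(0.003058662003626394))
```

Call:
servo_tool:
  deltas:
    - {"slide": [0, -0.2, -0.16], "spin": 0.05}
    - {"slide": [0, -0.2, -0.16], "spin": 0}
    - {"slide": [0, -0.2, -0.15], "spin": 0}
    - {"slide": [0, 0, 0], "spin": 0}

```text
time_s: 10.1
tcp_pos: [0.5872, -0.0281, 0.075]
ee_rot: [[-0.159, -0.987, 0.002], [-0.987, 0.159, 0.008], [-0.008, -0.001, -1.0]]
wrist_force: [0.2, -0.7, -1.1]
gripper_width: 0.318
```

```bash
python3 -c "
from h import *
to((.5887,-.0287,.075),-99.1)"; python3 snap.py 6
```

```text
t 10.1 tcp [ 0.5872 -0.0281  0.075 ] yaw -99.17 F [ 0.2 -0.7 -1.1] w 0.318 j [ 13.  27. -15.  -1. -48. -22.]
need units [ 0.01 -0.06 -0.  ] spin -0.01
```

View pics/z_scene6.png

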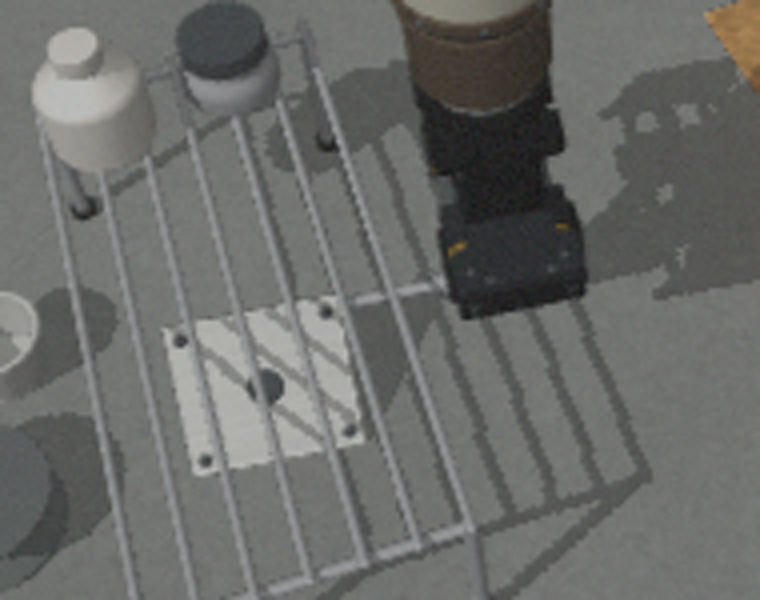

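View pics/z_side6.png

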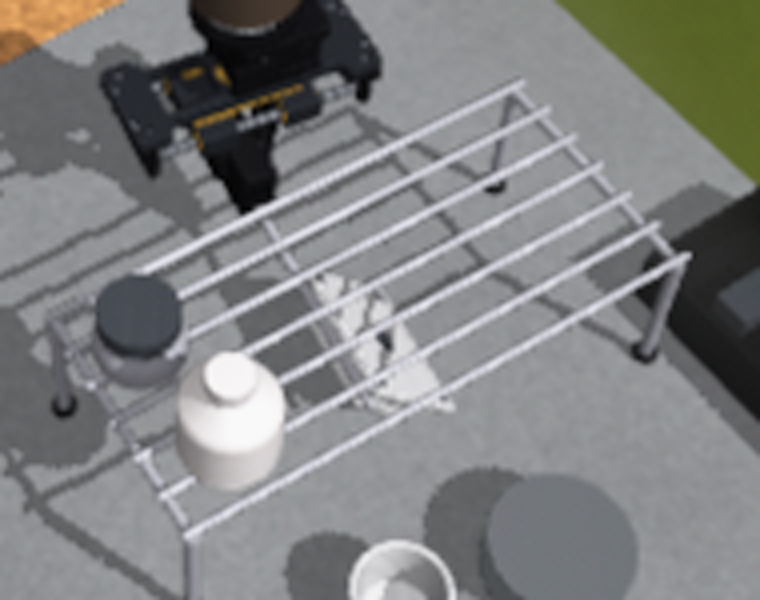

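Call:
servo_tool:
  deltas:
    - {"slide": [0, -0.18, -0.16], "spin": 0}
    - {"slide": [0, -0.2, -0.16], "spin": 0}
    - {"slide": [0, -0.22, -0.15], "spin": 0}
    - {"slide": [0, -0.22, -0.14], "spin": 0}
    - {"slide": [0, 0, 0], "spin": 0}

```text
time_s: 10.7
tcp_pos: [0.6067, -0.0319, 0.0902]
ee_rot: [[-0.161, -0.987, -0.002], [-0.987, 0.161, 0.008], [-0.007, 0.003, -1.0]]
wrist_force: [-1.1, -0.0, -2.7]
gripper_width: 0.319
```

```bash
python3 -c "
from h import *
to((.610,-.032,.09),-99.1)"; python3 snap.py 7
```

```text
t 10.7 tcp [ 0.6067 -0.0319  0.0902] yaw -99.26 F [-1.1 -0.  -2.7] w 0.319 j [ 12.  27. -11.  -1. -51. -21.]
need units [-0.02 -0.13  0.01] spin -0.02
```

View pics/z_scene7.png

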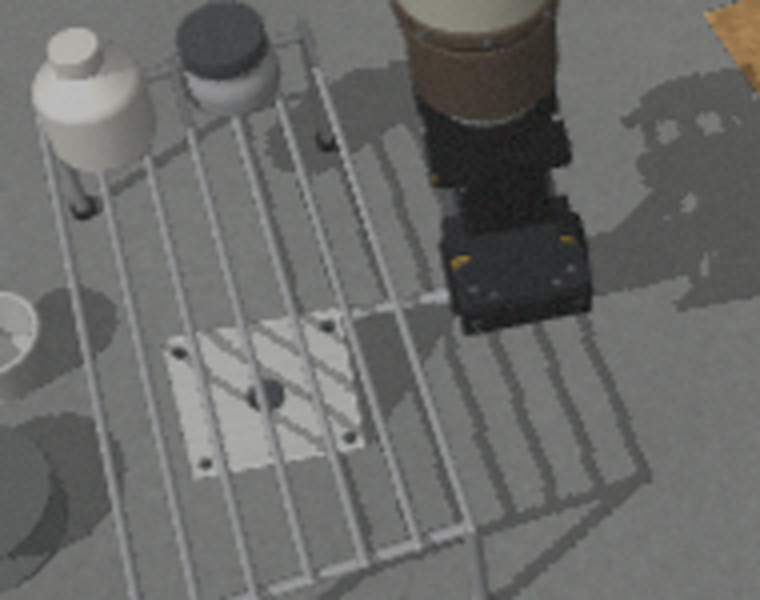

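View pics/z_side7.png

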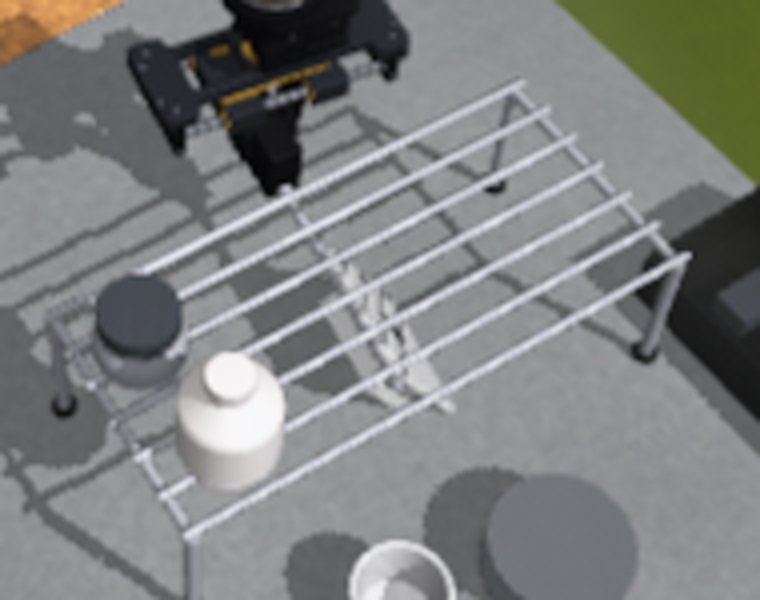

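Call:
servo_tool:
  deltas:
    - {"slide": [0, -0.22, -0.12], "spin": -0.02}
    - {"slide": [0, -0.23, -0.1], "spin": 0}
    - {"slide": [0, -0.24, -0.1], "spin": 0}
    - {"slide": [0, -0.24, -0.08], "spin": 0}
    - {"slide": [0, -0.24, -0.06], "spin": 0}
    - {"slide": [0, 0, 0], "spin": 0}

```text
time_s: 11.4
tcp_pos: [0.6372, -0.0371, 0.1017]
ee_rot: [[-0.158, -0.988, -0.004], [-0.987, 0.157, 0.007], [-0.007, 0.005, -1.0]]
wrist_force: [-0.3, 0.0, -1.5]
gripper_width: 0.317
```

```bash
python3 -c "
from h import *
to((.640,-.037,.1),-99.1)"; python3 snap.py 8
```

```text
t 11.4 tcp [ 0.6372 -0.0371  0.1017] yaw -99.06 F [-0.3  0.  -1.5] w 0.317 j [ 11.  29.  -6.  -1. -55. -20.]
need units [-0.02 -0.11  0.07] spin 0.0
```

View pics/z_scene8.png

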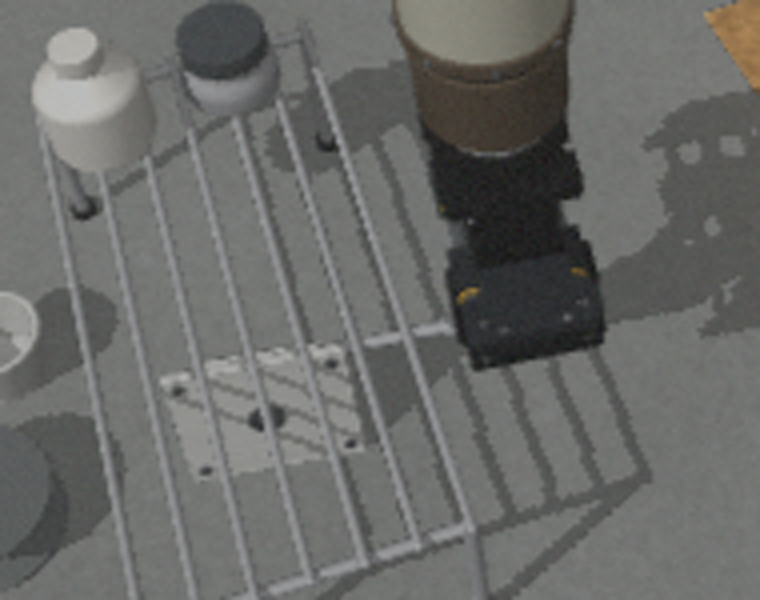

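View pics/z_side8.png

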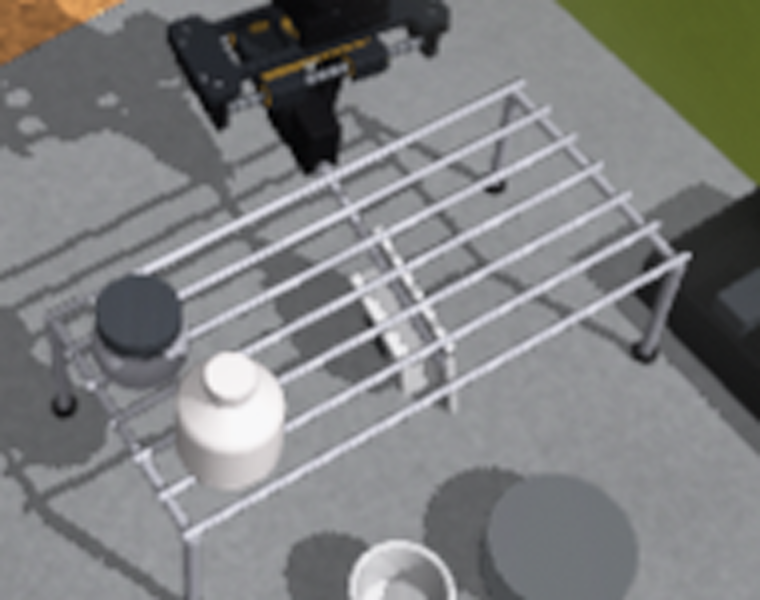

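Call:
servo_tool:
  deltas:
    - {"slide": [0, -0.24, -0.06], "spin": 0}
    - {"slide": [0, -0.24, -0.06], "spin": 0}
    - {"slide": [0, -0.24, -0.04], "spin": 0}
    - {"slide": [0, -0.24, -0.02], "spin": 0}
    - {"slide": [0, 0, 0], "spin": 0}

```text
time_s: 12.0
tcp_pos: [0.6616, -0.041, 0.1059]
ee_rot: [[-0.157, -0.988, -0.005], [-0.988, 0.157, 0.007], [-0.006, 0.006, -1.0]]
wrist_force: [-1.5, 0.3, -2.0]
gripper_width: 0.32
```

```bash
python3 -c "
from h import *
to((.670,-.042,.105),-99.1)"; python3 snap.py 9
```

```text
t 12.0 tcp [ 0.6616 -0.041   0.1059] yaw -99.04 F [-1.5  0.3 -2. ] w 0.32 j [ 10.  31.  -2.  -1. -57. -19.]
need units [-0.01 -0.34  0.03] spin 0.01
```

View pics/z_side9.png

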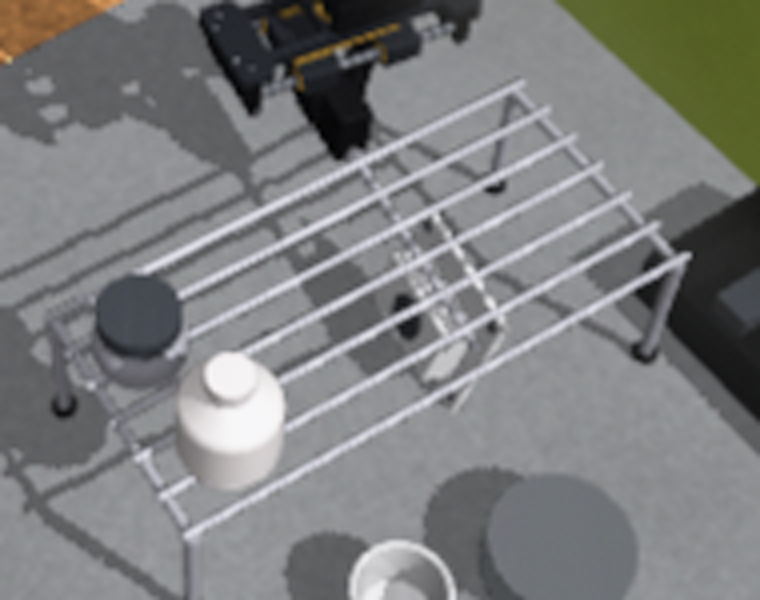

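Call:
servo_tool:
  deltas:
    - {"slide": [0, -0.24, -0.02], "spin": 0}
    - {"slide": [0, -0.24, 0], "spin": 0}
    - {"slide": [0, -0.24, 0], "spin": 0}
    - {"slide": [0, 0, 0], "spin": 0}
    - {"slide": [0, 0, 0], "spin": 0}

```text
time_s: 12.6
tcp_pos: [0.6797, -0.044, 0.1058]
ee_rot: [[-0.157, -0.988, -0.007], [-0.988, 0.157, 0.007], [-0.006, 0.008, -1.0]]
wrist_force: [-0.2, -0.9, -1.3]
gripper_width: 0.321
```

```bash
python3 -c "
from h import *
to((.670,-.042,.105),-99.1)"; python3 snap.py 10
```

```text
t 12.6 tcp [ 0.6797 -0.044   0.1058] yaw -99.04 F [-0.2 -0.9 -1.3] w 0.321 j [ 10.  33.   1.  -1. -59. -18.]
need units [-0.02  0.4   0.04] spin 0.01
```

View pics/z_side10.png

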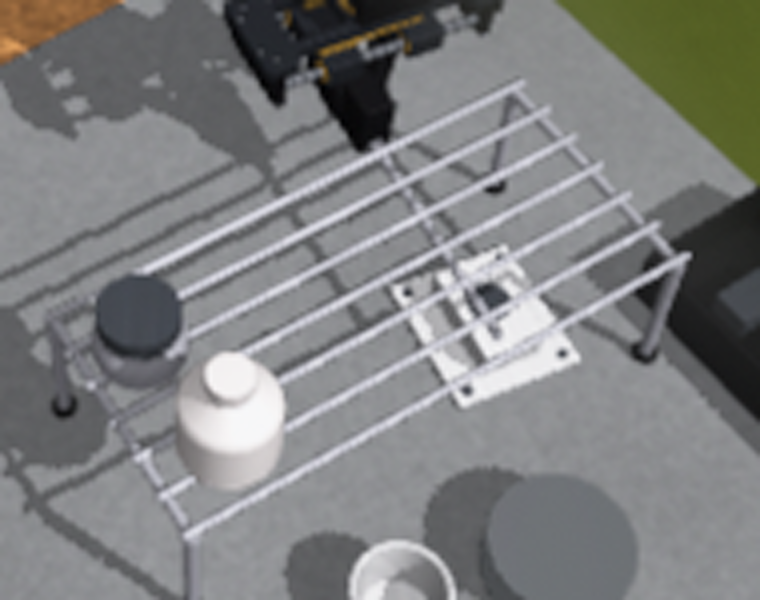

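View pics/z_scene10.png

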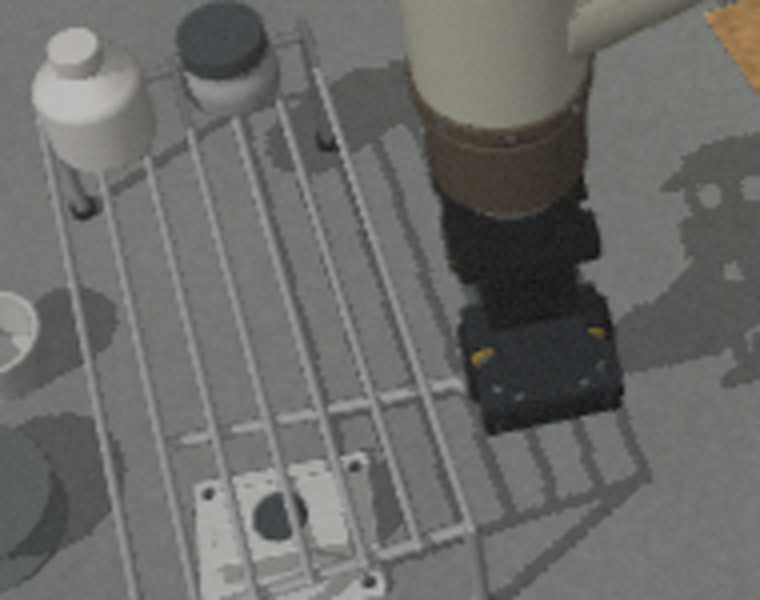

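Call:
servo_tool:
  deltas:
    - {"slide": [-0.6, 0, 0], "spin": 0}
    - {"slide": [-1, 0, 0], "spin": 0}
    - {"slide": [-1, 0, 0], "spin": 0}
    - {"slide": [-1, 0, 0], "spin": 0}
    - {"slide": [-1, 0, 0], "spin": 0}
    - {"slide": [-1, 0, 0], "spin": 0}
    - {"slide": [-1, 0, 0], "spin": 0}
    - {"slide": [-1, 0, 0], "spin": 0}
    - {"slide": [-1, 0, 0], "spin": 0}
    - {"slide": [0, 0, 0], "spin": 0}

```text
time_s: 13.7
tcp_pos: [0.7128, 0.184, 0.1079]
ee_rot: [[-0.155, -0.988, -0.006], [-0.988, 0.155, 0.009], [-0.008, 0.008, -1.0]]
wrist_force: [0.1, 0.1, -1.9]
gripper_width: 0.322
```

Run:
```python
from h import *
np.set_printoptions(precision=4,suppress=True)
B=cam('side','10');b=lambda p:(240+p[0]/4,200+p[1]/4)
q=[(392,288),(505,247),(578,360),(463,405)]
P=np.array([ray(B,b(p),.006)[:2] for p in q]);print(P,P.mean(0))
d=np.array([1,-.044]);print('shelf y',(P.mean(0)-[.580,-.1957])@d,'x',(P.mean(0)-[.580,-.1957])@[-.044,-1])
to((.49,.25,.1),5)
```

```text
[[ 0.647  -0.1515]
 [ 0.7431 -0.1696]
 [ 0.7226 -0.2756]
 [ 0.6284 -0.2584]] [ 0.6853 -0.2138]
shelf y 0.10606127687867431 x 0.013455756266463233
t 13.7 tcp [0.7128 0.184  0.1079] yaw -98.94 F [ 0.1  0.1 -1.9] w 0.322 j [ 27.  38.  11.  -1. -63. -35.]
need units [-1.22  9.21  0.4 ] spin -12.99
```

Call:
servo_tool:
  deltas:
    - {"slide": [-0.2, 1, 0], "spin": 0}
    - {"slide": [-0.2, 1, 0], "spin": 0}
    - {"slide": [-0.2, 1, 0], "spin": 0}
    - {"slide": [-0.2, 1, 0], "spin": 0}
    - {"slide": [-0.2, 1, 0], "spin": 0}
    - {"slide": [-0.2, 1, 0], "spin": 0}
    - {"slide": [-0.2, 1, 0], "spin": 0}
    - {"slide": [-0.2, 1, 0], "spin": 0}
    - {"slide": [-0.2, 1, 0], "spin": 0}
    - {"slide": [0, 0, 0], "spin": 0}

```text
time_s: 14.7
tcp_pos: [0.4866, 0.2679, 0.11]
ee_rot: [[-0.154, -0.988, -0.006], [-0.988, 0.154, 0.01], [-0.009, 0.007, -1.0]]
wrist_force: [0.8, 0.5, -1.8]
gripper_width: 0.323
```

Call:
servo_tool:
  deltas:
    - {"slide": [0, 0, 0], "spin": -1}
    - {"slide": [0, 0, 0], "spin": -1}
    - {"slide": [0, 0, 0], "spin": -1}
    - {"slide": [0, 0, 0], "spin": -1}
    - {"slide": [0, 0, 0], "spin": -1}
    - {"slide": [0, 0, 0], "spin": -1}
    - {"slide": [0, 0, 0], "spin": -1}
    - {"slide": [0, 0, 0], "spin": -1}
    - {"slide": [0, 0, 0], "spin": -1}
    - {"slide": [0, 0, 0], "spin": -1}

```text
time_s: 15.7
tcp_pos: [0.4898, 0.268, 0.1134]
ee_rot: [[0.964, -0.267, 0.001], [-0.267, -0.964, 0.013], [-0.003, -0.013, -1.0]]
wrist_force: [-0.3, 0.5, -1.0]
gripper_width: 0.32
```

```bash
python3 -c "
from h import *
to((.453,.28,.08),5)"
```

```text
t 15.7 tcp [0.4898 0.268  0.1134] yaw -15.51 F [-0.3  0.5 -1. ] w 0.32 j [ 45.  21. -18.  -1. -50.  30.]
need units [-1.54 -0.05  1.34] spin -2.56
```

Call:
servo_tool:
  deltas:
    - {"slide": [-0.5, -0.1, 0.3], "spin": -1}
    - {"slide": [-0.5, -0.1, 0.4], "spin": -1}
    - {"slide": [-0.5, 0, 0.5], "spin": -0.5}
    - {"slide": [0, 0, 0.5], "spin": 0}
    - {"slide": [0, 0, 0], "spin": 0}

```text
time_s: 16.2
tcp_pos: [0.4559, 0.2786, 0.0717]
ee_rot: [[0.996, 0.094, 0.005], [0.094, -0.995, 0.016], [0.007, -0.015, -1.0]]
wrist_force: [-0.6, -0.9, -1.4]
gripper_width: 0.316
```

```bash
python3 -c "
from h import *
to((.453,.28,.024),5)"
```

```text
t 16.2 tcp [0.4559 0.2786 0.0717] yaw 5.4 F [-0.6 -0.9 -1.4] w 0.316 j [ 49.  22. -24.  -1. -43.  47.]
need units [-0.12 -0.04  1.91] spin 0.05
```

Call:
servo_tool:
  deltas:
    - {"slide": [0, 0, 0.6], "spin": 0}
    - {"slide": [0, 0, 0.5], "spin": 0}
    - {"slide": [0, 0, 0.4], "spin": 0}
    - {"slide": [0, 0, 0.2], "spin": 0}
    - {"slide": [0, 0, 0], "spin": 0}

```text
time_s: 16.7
tcp_pos: [0.4593, 0.2805, 0.0297]
ee_rot: [[0.996, 0.094, 0.009], [0.094, -0.995, 0.018], [0.011, -0.017, -1.0]]
wrist_force: [-0.7, 0.8, -1.5]
gripper_width: 0.315
```

```bash
python3 -c "
from h import *
to((.453,.28,.024),5)"
```

```text
t 16.7 tcp [0.4593 0.2805 0.0297] yaw 5.37 F [-0.7  0.8 -1.5] w 0.315 j [ 49.  26. -26.  -0. -37.  47.]
need units [-0.26 -0.    0.22] spin 0.05
```

Call:
servo_tool:
  deltas:
    - {"slide": [0, 0, 0.15], "spin": 0}
    - {"slide": [0, 0, 0.1], "spin": 0}
    - {"slide": [0, 0, 0.06], "spin": 0}
    - {"slide": [0, 0, 0], "spin": 0}

```text
time_s: 17.1
tcp_pos: [0.4603, 0.2814, 0.0225]
ee_rot: [[0.996, 0.094, 0.011], [0.094, -0.995, 0.02], [0.013, -0.019, -1.0]]
wrist_force: [0.1, 0.1, -2.1]
gripper_width: 0.314
```

```bash
python3 -c "
from h import *
to((.453,.28,.022),5)"
```

```text
t 17.1 tcp [0.4603 0.2814 0.0225] yaw 5.38 F [ 0.1  0.1 -2.1] w 0.314 j [ 49.  27. -26.  -0. -36.  47.]
need units [-0.3   0.03  0.02] spin 0.05
```

Call:
servo_tool:
  deltas:
    - {"slide": [0, 0, 0.05], "spin": 0}
    - {"slide": [0, 0, 0.05], "spin": 0}
    - {"slide": [0, 0, 0], "spin": 0}

```text
time_s: 17.4
tcp_pos: [0.4605, 0.2817, 0.0227]
ee_rot: [[0.995, 0.095, 0.013], [0.095, -0.995, 0.02], [0.014, -0.019, -1.0]]
wrist_force: [-0.4, -0.6, -1.2]
gripper_width: 0.322
```

```bash
python3 -c "
from h import *
to((.453,.28,.022),5)"
```

```text
t 17.4 tcp [0.4605 0.2817 0.0227] yaw 5.45 F [-0.4 -0.6 -1.2] w 0.322 j [ 49.  27. -26.  -0. -36.  47.]
need units [-0.31  0.04  0.02] spin 0.06
```

Call:
servo_tool:
  deltas:
    - {"slide": [0, 0, 0.12], "spin": 0}
    - {"slide": [0, 0, 0.06], "spin": 0}
    - {"slide": [0, 0, 0.06], "spin": 0}

```text
time_s: 17.7
tcp_pos: [0.4606, 0.2821, 0.0221]
ee_rot: [[0.995, 0.098, 0.014], [0.098, -0.995, 0.02], [0.016, -0.018, -1.0]]
wrist_force: [-4.4, -2.2, 9.7]
gripper_width: 0.317
```

```bash
python3 -c "
from h import *
to((.453,.28,.022),5)"
```

```text
t 17.7 tcp [0.4606 0.2821 0.0221] yaw 5.6 F [-4.4 -2.2  9.7] w 0.317 j [ 49.  27. -26.  -0. -36.  47.]
need units [-0.31  0.05 -0.  ] spin 0.08
```

Contact with the mat (9.7 N). I'll release.

Call:
servo_tool:
  deltas:
    - {"slide": [0, 0, 0], "spin": 0}
    - {"slide": [0, 0, 0], "spin": 0}
    - {"slide": [0, 0, 0], "spin": 0}
    - {"slide": [0, 0, 0], "spin": 0}
    - {"slide": [0, 0, 0], "spin": 0}
    - {"slide": [0, 0, 0], "spin": 0}
    - {"slide": [0, 0, 0], "spin": 0}
    - {"slide": [0, 0, 0], "spin": 0}
  gripper: 0

```text
time_s: 18.5
tcp_pos: [0.4616, 0.2829, 0.022]
ee_rot: [[0.995, 0.098, 0.016], [0.098, -0.995, 0.022], [0.018, -0.02, -1.0]]
wrist_force: [-0.6, -0.2, -0.2]
gripper_width: 0.948
```

Call:
servo_tool:
  deltas:
    - {"slide": [0, 0, -0.3], "spin": 0}
    - {"slide": [0, 0, -0.5], "spin": 0}
    - {"slide": [0, 0, -0.8], "spin": 0}
    - {"slide": [0, 0, -0.8], "spin": 0}
    - {"slide": [0, 0, -0.8], "spin": 0}
    - {"slide": [0, 0, -0.8], "spin": 0}
    - {"slide": [0, 0, -0.8], "spin": 0}
    - {"slide": [0, 0, 0], "spin": 0}

```text
time_s: 19.3
tcp_pos: [0.4597, 0.28, 0.1498]
ee_rot: [[0.995, 0.099, 0.017], [0.098, -0.995, 0.022], [0.019, -0.02, -1.0]]
wrist_force: [0.4, 0.3, -0.1]
gripper_width: 0.998
```

Run:
```python
from h import *
to(None)
from station import optics
import cv2
for n in ['scene','side','wrist']:
    c=optics.capture(n); cv2.imwrite(f'pics/{n}_end.png',c['frame'][:,:,::-1]); np.savez(f'pics/{n}20.npz',**c)
```

```text
t 19.3 tcp [0.4597 0.28   0.1498] yaw 5.64 F [ 0.4  0.3 -0.1] w 0.998 j [ 49.  17. -19.  -0. -53.  47.]
```

View pics/scene_end.png

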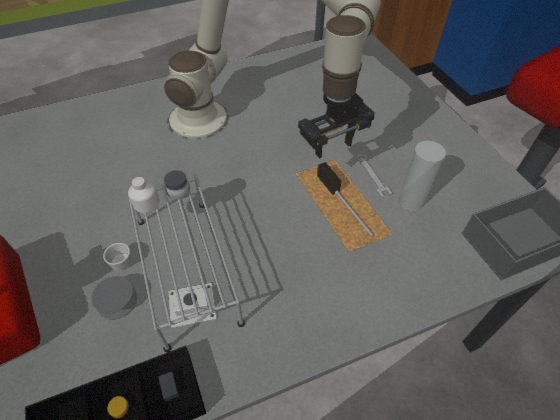

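View pics/side_end.png

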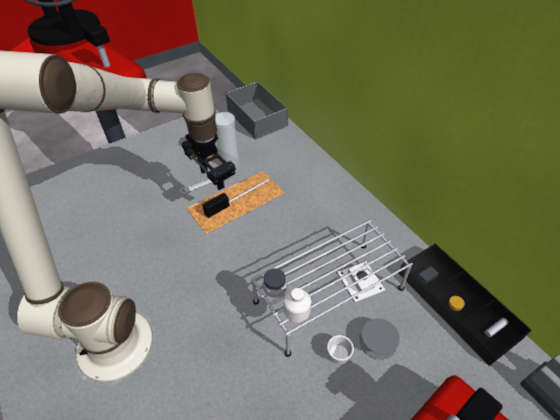

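View pics/wrist_end.png

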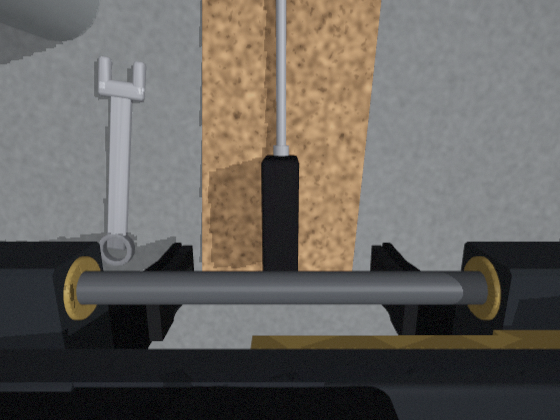

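The pictures show these results:
- **Lifter:** it stands on the mat, block at (328,178) in the scene view.
- **Clamp base:** it lies flat, boss up, under the shelf at scene (190,303) and side (362,280).
- **Bystanders:** all are at their starting pixels.
- **Arm:** it is clear of everything.

I'm handing it in.

```bash
python3 -c "
from station import r
print(r.finish_job())"
```

```text
the job is handed in; nothing more can be done
None
```

The clamp base is turned over and lies flat with its boss up under the shelf. The lifter is back on the mat and released. The job was handed in at about 19.5 s, with no verdict reported.

**What I did:** I gripped the lifter block and slid the rod in from the mat side under the flange edge nearer the robot. I then tipped the base along its arc towards the middle. It was held near 60° and 80° on the way and went over past about 105° without its lower edge sliding.

**Last checks:**
- **Clamp base:** its centre is about 13 mm off the shelf's middle line in depth and 106 mm along its length, inside the 60 and 160 mm limits.
- **Lifter:** it looks upright in all three views. It stands about 10 mm from where it started, with its block over the mat. I did not measure its angle.
- **Bystanders and shelf:** the bystanders show no visible movement. I saw no contact with the shelf, and wrist forces stayed at a few newtons while the rod was beneath it.
- **Highest force:** I measured about 11 N, when setting the lifter down on the mat.
- **Disagreements:** the two cameras differed by 2–5 mm on most points and up to about 12 mm on one plate corner. I averaged them and shifted the rod 5 mm before inserting it. Some tilt angles read from the pictures came out several degrees above the values worked out from the rod position.

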